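Level the coffee-scale stand

TASK

The raised wooden stand of the coffee corner, on which the brewing scale is to sit, is out of level. Lay the spirit level on its board, along the board, and let go of it to read the bubble, then turn the knob of the levelling foot until the bubble rests between the two lines. Finally press the spirit level down on the board with about 10 N to see that the stand stays level under load, and finish while still pressing it, the bubble between its lines; leave the other things round the stand where they are.

Things in the scene. Friction and masses are not known exactly. Their poses are not given: they have to be found in the camera images.
- stand: The raised stand, which stays where it is. Origin: on the worktop under its middle; y runs along the board to the levelling foot, x across it, z up. Two plain feet lie 122 mm from the origin on the -y side, the levelling foot 122 mm on the +y side. Its board is bare.
- deck: The stand's plain wooden board with its two plain legs, 300 mm long (y), 140 wide (x), 18 thick; it pivots on the plain feet by less than one degree. Origin: between the plain feet, 4 mm above the worktop; y runs along the board to the levelling foot, z up. Its top face is 71 mm above this origin and reaches from y = -28 to +272 mm.
- deck_rest (a point): Point on the board's top face, on its centre line, 152 mm from the axis of the knob: a good place for the middle of the spirit level, which leaves room for fingers round the knob (keep the level's end 50 mm or more from the knob's axis). Axes as the board.
- knob_grip (a point): Middle of the round knurled steel hand knob on top of the levelling foot's screw, on the screw's upright axis, at the +y end of the board. The knob is 44 mm in diameter and 22 mm high; its underside is 18 mm above the board and its height does not change as it turns.
- foot: The levelling foot with its screw and knob; origin on the worktop, on the screw's axis. Turned clockwise, seen from above, it raises its end of the board by 1.6 mm per radian, so the bubble moves 4.9 mm per radian. That end starts too low: 1 to 2.4 rad clockwise are needed. It turns stiffly (0.08 N m), stays where it is left and has no stop within reach.
- level: Pocket spirit level: aluminium bar with black end caps, 160 mm long (x), 22 wide (y; caps 24), 38 high, 0.2 to 0.3 kg, lying on the worktop left or right of the stand. Origin: middle of its underside, z up. A 56 mm window in the middle of its top shows the green vial; the flat tops centred 51 mm either side of the middle are for pressing. Grip it across its width at the middle.
- bubble (a joint): The bubble's offset from the middle of the vial in m, along the level's own x axis (a small white bubble on top of the green vial; the two lines are 14 mm apart). It floats to the higher end: 0.75 mm for each milliradian of slope, limit 15 mm, settling in about a second. It lies between the vial's two black lines while within 2 mm of 0.
- tablespoon: Steel tablespoon 188 mm long, lying on the worktop in front, on the side of the stand where the level is not. To be left alone.
- teaspoon: Steel teaspoon 132 mm long, lying in front of the stand. To be left alone.
- milk_jug: Steel milk jug 84 mm high, left of the stand. To be left alone.
- tamper: Coffee tamper 82 mm high, steel foot and black handle, left of the stand. To be left alone.

How it is judged:
On the way, in this order (a step that is already met when the one before it is completed fails the run):
1. the level lies on the board, along it, let go, and its bubble shows the slope (z of level in the frame of deck_rest between -0.004 and 0.004 m and angle between the x axis of level and the y axis of deck, either way round below 0.2 rad and contact force between the fingers and level below 0.3 N and contact force between level and deck above 0.8 N and (value of joint bubble above 0.003 m or value of joint bubble below -0.003 m)), for 0.2 s.
2. the foot is turned until the bubble rests between the lines, the level lying free (z of level in the frame of deck_rest between -0.004 and 0.004 m and angle between the x axis of level and the y axis of deck, either way round below 0.2 rad and contact force between the fingers and level below 0.3 N and angle between deck's own z axis and vertical below 0.004 rad and value of joint bubble between -0.002 and 0.002 m), for 0.3 s.
At the end, for the whole second after the job is handed in: Through the last second the spirit level lies flat on the board, along it within 0.2 rad, the fingers press on it (over 3 N) so that it bears on the board with more than 6 N, the board is level within 0.004 rad and the bubble is within 2 mm of the middle of the vial, between its lines (z of level in the frame of deck_rest between -0.004 and 0.004 m and angle between the x axis of level and the y axis of deck, either way round below 0.2 rad and angle between level's own z axis and vertical below 0.03 rad and angle between deck's own z axis and vertical below 0.004 rad and value of joint bubble between -0.002 and 0.002 m and contact force between the fingers and level above 3 N and contact force between level and deck above 6 N); the arm keeps its last pose, push and grip.
It fails at once if the level is pressed on the board with more than 60 N (contact force between level and deck above 60 N).
It fails at once if a bystander near the work (either spoon, the jug, the tamper) is pushed away by more than 3 cm (distance of any of tablespoon, teaspoon, milk_jug, tamper from where it was at the start of the episode above 0.03 m).
It also fails if it takes over 72 s, if anything falls off the work surface, if the arm or the gripper's body presses on something with over 40 N, if the wrist force passes 120 N, or if a joint passes its speed limit or range.

ROBOT

A 6-joint arm with a two-finger parallel gripper is mounted at the origin on a cart in front of the work surface, level with it; the furniture and walls round the work are solid. World frame = base frame: x ahead of the robot, y to its left, z up, the work surface at z = 0. Lengths are in m, angles in rad, forces in N, time in s.
With the tool pointing down it reaches from about 0.375 to 0.925 m from the base axis. Payload 5.7 kg.
Tool frame: the origin (TCP) lies between the finger pads; the fingertips stand 25 mm ahead of it and the grasp point (between the pads) lies 6 mm ahead of it; z points along the fingers, y is the line along which they close (so a half turn about z gives the same grasp; the last joint's range is limited). The gripper opens to 88 mm and grips with 3 to 60 N. Pads are 20 mm wide; open, the fingers measure 115 mm over their backs; the gripper's body (75 mm by 178 mm) begins 61 mm behind the grasp point.
Start: joints at [1.021, 0.359, 1.51, -0, 1.272, -0.115], TCP at [0.253, 0.544, 0.248] pointing down, gripper open.
Joint ranges: [-2.97, 2.97], [-1.01, 2.36], [0.21, 2.38], [-0.96, 4.11], [0.2, 2.71], [-2.98, 2.98]. Speed limits (rad/s): [2.39, 2.39, 3.14, 3.14, 3.14, 3.14].

INTERFACE

Orientations are given as a rotation vector (axis times angle).
In Python, from bench import bot gives the robot as it stands.
- The arm moves only by the tool play_rows, never from a script. Its argument "targets" is text: rows parted by semicolons, each of 5 numbers parted by spaces: the closure, from 0 (fully open) to 1 (shut), then the shift along the tool's x, y, z in m, then the turn about the tool's z in rad. A call has 1 to 12 rows; each row is the pose to reach, as a shift and turn from the pose commanded when the call began, along the tool's axes at that moment; what a row does not reach only later rows make up. A row lasts 1/12 s, in which the tool goes at most 41.7 mm and 7.16 degrees, less where a joint would pass 70% of its speed; a pose out of reach is approached as far as the arm can. A call with a gripper value outside its range is refused whole. The fingers move at their own pace and stop on an object; "newtons" is the grip in N (left out, the last holds). Time passes only in rows, so rows that repeat a pose let the fingers close. It gives the time, the measured TCP pose, the force, the opening and the grip force at its end, in the units of the state.
- bot.observe(): the state, without advancing time (a new reading comes with each control period).
- bot.get_image(name): name is "scene" or "top" or "wrist"; returns a dict with "color" (420x560x3 uint8, red, green, blue), "K" (3x3 intrinsics, pixels), "k1" (the pictures are not rectified: a ray, as slopes to the right and down, at radius r is drawn at 1 + k1 r^2 times it, then the intrinsics apply), "view" (4x4, takes a point from world to camera coordinates). Camera axes: x right, y up, looking along -z (the intrinsics and any distortion apply to the point x, -y, -z); pixel columns grow to the right and rows downward; lengths in m; the calibration is good to about 2 mm. A picture is of the moment at which its call begins. There is no depth.
- bot.sign_off(): hands the job in; it is judged then, once.
The state is a dict: "time": time; "joint_pos": joint angles; "qvel": joint speeds; "effort": joint torques, N m; "eef_pos": TCP position; "ee_rot": TCP orientation; "ft_force": force on the tool from outside, world axes, zero at the start; "wrist_torque": the same for the moment, N m; "width": opening from 0.0 (shut) to 1.0 (fully open); "grip_force": force on a finger pad.
Only numpy, scipy, OpenCV 4.12 (cv2) and the standard library are available. Lean on these libraries where they do the work, as an engineer would, in place of code of your own. Each camera call takes 0.05 s, during which the arm holds its last target. There are 200 camera calls.

## Working session

There is one attempt and no reset: what is moved stays moved. The work goes in short steps, Python scripts to look and compute and a tool call to move; the robot and the scene stay as the last step left them, time stands still between calls to the robot, and variables do not carry over. Pictures are saved under pics/ and viewed, at most 10 in all, crops included, and the job is handed in when it is done.

Besides the shell and the picture viewer there is one more tool, called as name(argument=value, ...) on one line, values as JSON. play_rows: Moves the arm, as the interface text tells. Its arguments: {"type":"object","properties":{"targets":{"type":"string"},"newtons":{"type":"number"}},"required":["targets"]}

```bash
mkdir -p pics; ls; cat > h.py <<'E'
import numpy as np, cv2
from bench import bot
from scipy.spatial.transform import Rotation as R
def snap(cam,fn,crop=None,s=1):
    im=bot.get_image(cam); c=im["color"][:,:,::-1]
    np.savez('cal_'+cam,K=im["K"],k1=im["k1"],view=im["view"])
    if crop: x0,y0,x1,y1=crop; c=c[y0:y1,x0:x1]
    cv2.imwrite('pics/'+fn,cv2.resize(c,None,fx=s,fy=s,interpolation=cv2.INTER_CUBIC)); return im
def pix(cam,uv,z):
    d=np.load('cal_'+cam+'.npz');K,k1,V=d['K'],float(d['k1']),d['view']
    p=cv2.undistortPoints(np.array([[uv]],float),K,np.array([k1,0,0,0.]))[0,0]
    ray=V[:3,:3].T@np.array([p[0],-p[1],-1]); o=-V[:3,:3].T@V[:3,3]
    return o+ray*(z-o[2])/ray[2]
def proj(cam,P):
    d=np.load('cal_'+cam+'.npz');K,k1,V=d['K'],float(d['k1']),d['view']
    q=V[:3,:3]@np.array(P)+V[:3,3]; x,y=q[0]/-q[2],-q[1]/-q[2]; f=1+k1*(x*x+y*y)
    return K[0,0]*x*f+K[0,2],K[1,1]*y*f+K[1,2]
E
python3 - <<'E'
from h import *
snap('top','top1.png',s=1.4);snap('scene','scene1.png',s=1.4)
s=bot.observe();print(s)
print(R.from_rotvec(s['ee_rot']).as_matrix().round(3))
E
```

```text
pics
{'time': 0.1, 'joint_pos': array([ 1.02087854e+00,  3.59411433e-01,  1.51131562e+00, -2.26127272e-05,
        1.27252877e+00, -1.15077523e-01]), 'qvel': array([-2.03175446e-04, -2.11519012e-03, -2.73327636e-03, -1.06739976e-03,
        2.45093994e-04,  7.75268675e-05]), 'effort': array([ 5.55495844e-04, -5.16361570e+01, -2.71403754e+01,  6.77734707e-02,
        2.75673374e-02, -1.05633595e-05]), 'eef_pos': array([0.25245093, 0.54365564, 0.24690973]), 'ee_rot': array([-6.77553643e-01, -3.06712194e+00,  2.48006963e-03]), 'ft_force': array([0.50102048, 1.10245563, 0.15714397]), 'wrist_torque': array([-0.02237538,  0.02552649,  0.0077523 ]), 'grip_force': 0.0, 'width': 1.003107948718967}
[[-0.907  0.421 -0.001]
 [ 0.421  0.907 -0.001]
 [ 0.    -0.002 -1.   ]]
```

View pics/top1.png

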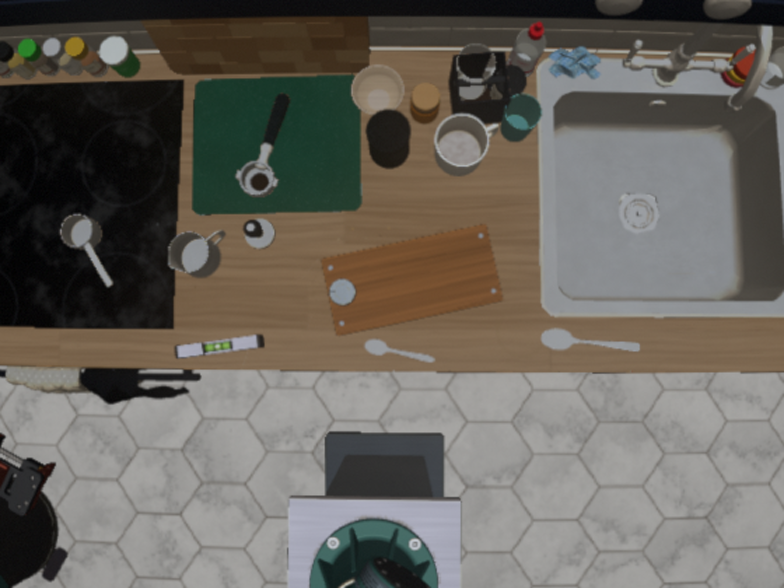

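View pics/scene1.png

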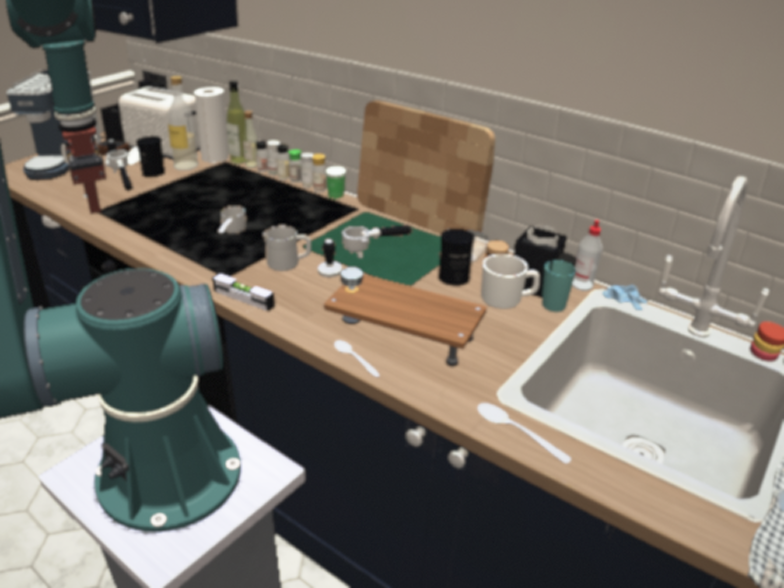

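The top view (1.4x) shows the level from (177,351) to (263,342). The board corners are at (321,259), (485,224), (502,297) and (337,334), with the knob at (342,292). The tamper is at (259,234) and the jug at (190,252).

```bash
python3 - <<'E'
from h import *
P=lambda u,v,z:pix('top',(u/1.4,v/1.4),z)
a,b=P(177,351,.038),P(263,342,.038);print('level',a,b,np.linalg.norm(a-b),(a+b)/2,np.degrees(np.arctan2(*(a-b)[1::-1])))
c=[P(*q,.074) for q in[(321,259),(485,224),(502,297),(337,334)]]
for q in c:print(q)
print([np.linalg.norm(c[i]-c[i-1]) for i in range(4)])
m=sum(c)/4;u=(c[0]+c[3]-c[1]-c[2]);u/=np.linalg.norm(u);print('mid',m,'u',u,np.degrees(np.arctan2(u[1],u[0])))
k=P(342,292,.115);print('knob',k,'expected',m+.122*u, 'rest',m-.03*u)
print('tamper',P(259,234,.02),'jug',P(190,252,.05))
print('teaspoon',P(367,347,0),P(433,358,0))
print(np.load('cal_top.npz')['view'].round(3))
E
```

```text
level [0.41943095 0.36074911 0.038     ] [0.43780634 0.20234082 0.038     ] 0.15947050147033365 [0.42861865 0.28154496 0.038     ] 96.61674841763447
[0.58487238 0.0953002  0.074     ]
[ 0.6492616  -0.19445215  0.074     ]
[ 0.51979844 -0.22360171  0.074     ]
[0.45287474 0.06494616 0.074     ]
[np.float64(0.1354427753986232), np.float64(0.29682048290904717), np.float64(0.132704204978402), np.float64(0.29620710986263576)]
mid [ 0.55170179 -0.06445188  0.074     ] u [-0.22143037  0.97517618  0.        ] 102.79305960604219
knob [0.5232644  0.05371111 0.115     ] expected [0.52468728 0.05451962 0.074     ] rest [ 0.5583447  -0.09370716  0.074     ]
tamper [0.63830108 0.21855897 0.02      ] jug [0.59978058 0.33887979 0.05      ]
teaspoon [0.43081931 0.01573615 0.        ] [ 0.41153291 -0.10649744  0.        ]
[[ 0.008 -1.    -0.017 -0.027]
 [ 0.996  0.007  0.091 -0.542]
 [-0.091 -0.018  0.996 -1.223]
 [ 0.     0.     0.     1.   ]]
```

play_rows(targets="0 -0.03 -0.018 0.01 0.11; 0 -0.057 -0.035 0.02 0.22; 0 -0.084 -0.051 0.03 0.33; 0 -0.111 -0.067 0.04 0.44; 0 -0.138 -0.083 0.05 0.55; 0 -0.165 -0.1 0.06 0.66; 0 -0.192 -0.116 0.07 0.77; 0 -0.219 -0.132 0.08 0.88; 0 -0.245 -0.149 0.09 0.96; 0 -0.27 -0.1635 0.1 1.021; 0 -0.27 -0.1635 0.1 1.021; 0 -0.27 -0.1635 0.1 1.021")

```text
time: 1.1
eef_pos: [0.4288, 0.2809, 0.1469]
ee_rot: [-2.092, -2.342, 0.003]
ft_force: [0.1, -0.0, -0.3]
width: 1.004
grip_force: 0.0
```

```bash
python3 - <<'E'
from h import *
s=bot.observe();print(s['eef_pos'],s['joint_pos'].round(2),R.from_rotvec(s['ee_rot']).as_matrix().round(3))
snap('wrist','w1.png',s=1.4)
print(proj('wrist',(.4286,.2815,.038)),proj('wrist',s['eef_pos']-[0,0,.006]))
E
```

```text
[0.428798   0.28085217 0.14691537] [0.44 0.36 1.81 0.   0.98 0.33] [[-0.112  0.994 -0.002]
 [ 0.994  0.112 -0.001]
 [-0.001 -0.002 -1.   ]]
(np.float64(278.8621016712548), np.float64(212.3923838555306)) (np.float64(278.34966439439916), np.float64(268.1472880565938))
```

View pics/w1.png

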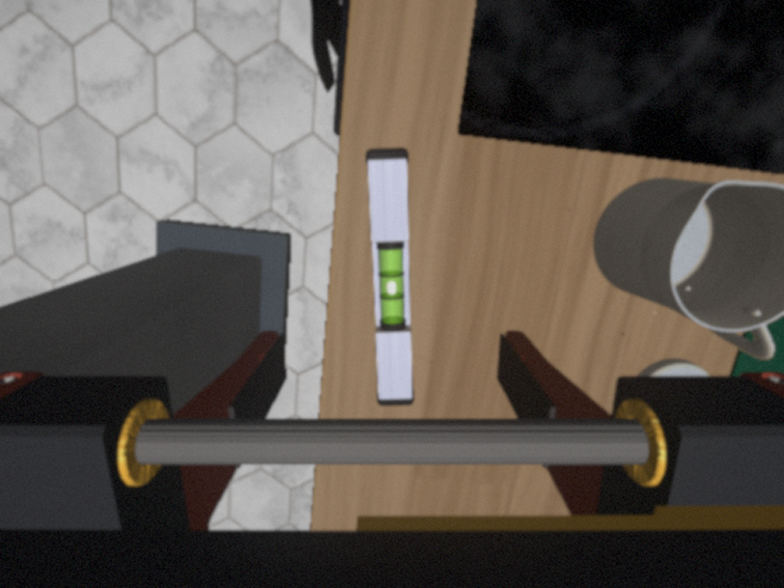

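The wrist view shows the level upright, its far end at (388,152) and near end at (395,403). The bubble sits at (391,287) between its lines.

```bash
python3 - <<'E'
from h import *
P=lambda u,v,z:pix('wrist',(u/1.4,v/1.4),z)
a,b=P(387,154,.037),P(395,401,.037);print(a,b,np.linalg.norm(a-b),(a+b)/2,np.degrees(np.arctan2(*(a-b)[1::-1])))
print(P(391,247,.036),P(391,324,.036))
s=bot.observe();M=R.from_rotvec(s['ee_rot']).as_matrix();print(M.T@((a+b)/2-s['eef_pos']), np.degrees(np.arctan2(M[1,1],M[0,1])))
E
```

```text
[0.41759958 0.36305359 0.037     ] [0.43931748 0.2122103  0.037     ] 0.1523987027364098 [0.42845853 0.28763195 0.037     ] 98.19294953771866
[0.42559086 0.31155381 0.036     ] [0.43091508 0.26397936 0.036     ]
[0.00574348 0.00073178 0.11035433] 6.54322753966129
```

play_rows(targets="0 0.005 0.001 0.035 -0.015; 0 0.005 0.001 0.07 -0.015; 0 0.005 0.001 0.095 -0.015; 0 0.005 0.001 0.113 -0.015; 0 0.005 0.001 0.113 -0.015; 0.8 0.005 0.001 0.113 -0.015; 0.9 0.005 0.001 0.113 -0.015; 0.9 0.005 0.001 0.113 -0.015; 0.9 0.005 0.001 0.113 -0.015; 0.9 0.005 0.001 0.113 -0.015; 0.9 0.005 0.001 0.113 -0.015; 0.9 0.005 0.001 0.113 -0.015", newtons=25)

```text
time: 2.15
eef_pos: [0.4294, 0.2873, 0.0351]
ee_rot: [2.072, 2.361, 0.001]
ft_force: [-0.7, 0.0, 1.0]
width: 0.509
grip_force: 0.0
```

play_rows(targets="0.9 0 0 0 0; 0.9 0 0 0 0; 0.9 0 0 0 0; 0.9 0 0 0 0; 0.9 0 0 0 0; 0.9 0 0 0 0; 0.9 0 0 0 0; 0.9 0 0 -0.01 0; 0.9 0 0 -0.04 0; 0.9 0 0 -0.08 0; 0.9 0 0 -0.12 0; 0.9 0 0 -0.12 0")

```text
time: 3.15
eef_pos: [0.4336, 0.2894, 0.1619]
ee_rot: [2.069, 2.357, 0.018]
ft_force: [1.2, 0.1, -2.4]
width: 0.247
grip_force: 24.9
```

```bash
python3 - <<'E'
from h import *
s=bot.observe();M=R.from_rotvec(s['ee_rot']).as_matrix();print(s['time'],s['joint_pos'].round(2),s['eef_pos'],M.round(3),np.degrees(np.arctan2(M[1,1],M[0,1])))
g=np.array([.5583,-.0937,.16]);print(M.T@(g-s['eef_pos']))
E
```

```text
3.15 [ 0.46  0.34  1.79 -0.    1.    0.33] [0.43357315 0.28943615 0.16185769] [[-0.13   0.991  0.011]
 [ 0.992  0.13   0.005]
 [ 0.004  0.012 -1.   ]] 7.453708220568573
[-0.39608661  0.07394296  0.00117737]
```

play_rows(targets="0.9 -0.02 0.003 -0.015 0; 0.9 -0.055 0.01 -0.02 -0.01; 0.9 -0.095 0.018 -0.02 -0.02; 0.9 -0.135 0.025 -0.02 -0.03; 0.9 -0.175 0.033 -0.02 -0.04; 0.9 -0.215 0.04 -0.02 -0.05; 0.9 -0.255 0.048 -0.02 -0.06; 0.9 -0.295 0.055 -0.02 -0.07; 0.9 -0.335 0.063 -0.02 -0.08; 0.9 -0.37 0.07 -0.02 -0.09; 0.9 -0.39 0.073 -0.02 -0.093; 0.9 -0.396 0.074 -0.02 -0.093")

```text
time: 4.15
eef_pos: [0.5551, -0.0997, 0.1744]
ee_rot: [1.963, 2.45, -0.001]
ft_force: [-0.6, 0.0, -2.8]
width: 0.248
grip_force: 24.9
```

play_rows(targets="0.9 0 0 0 0; 0.9 0 0 0 0; 0.9 0 0 0 0")

```text
time: 4.4
eef_pos: [0.5529, -0.0943, 0.1743]
ee_rot: [-1.958, -2.454, 0.0]
ft_force: [0.0, 0.8, -3.0]
width: 0.247
grip_force: 24.9
```

```bash
python3 - <<'E'
from h import *
s=bot.observe();M=R.from_rotvec(s['ee_rot']).as_matrix();print(s['time'],s['joint_pos'].round(2),s['eef_pos'],M.round(3),np.degrees(np.arctan2(M[1,1],M[0,1])))
g=np.array([.5583,-.0937,.11]);print(M.T@(g-s['eef_pos']))
snap('wrist','w2.png',s=1.4)
E
```

```text
4.4 [-0.29  0.38  1.68  0.    1.08 -0.52] [ 0.55286449 -0.0943052   0.17430145] [[-0.222  0.975 -0.001]
 [ 0.975  0.222  0.001]
 [ 0.001 -0.001 -1.   ]] 12.823894670478413
[-0.00069349  0.00551283  0.06429398]
```

View pics/w2.png

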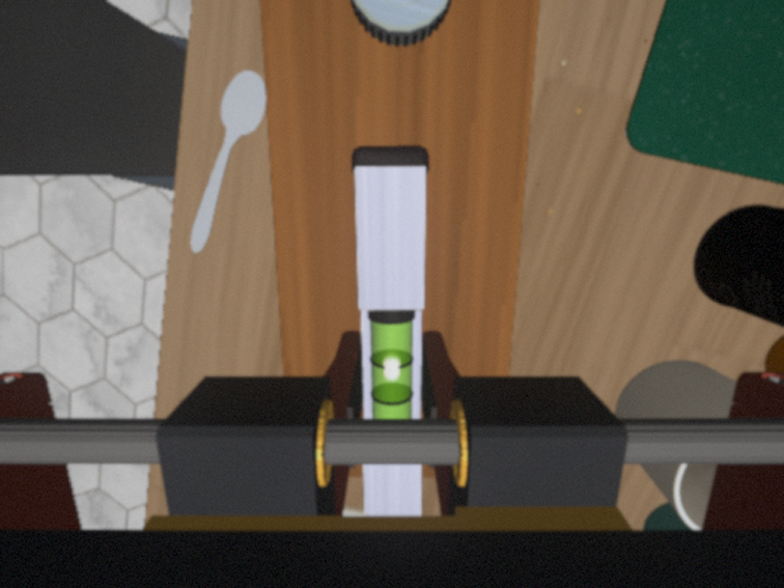

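The level is held level and parallel to the board. It sits about 10 px left of the board's centre line, so I will shift it by 5 mm as I lower it.

play_rows(targets="0.9 0 0.005 0.02 0; 0.9 0 0.0055 0.04 0; 0.9 0 0.0055 0.052 0; 0.9 0 0.0055 0.058 0; 0.9 0 0.0055 0.06 0; 0.9 0 0.0055 0.062 0; 0.9 0 0.0055 0.062 0; 0.9 0 0.0055 0.062 0")

```text
time: 5.12
eef_pos: [0.5598, -0.0946, 0.1134]
ee_rot: [1.959, 2.454, 0.001]
ft_force: [0.4, 0.2, -2.1]
width: 0.247
grip_force: 24.9
```

play_rows(targets="0.9 0 0 0.001 0; 0.9 0 0 0.001 0; 0.9 0 0 0.002 0; 0.9 0 0 0.002 0; 0.9 0 0 0.003 0; 0.9 0 0 0.003 0")

```text
time: 5.62
eef_pos: [0.5591, -0.0947, 0.1095]
ee_rot: [-1.961, -2.455, 0.0]
ft_force: [-0.3, 0.3, -2.3]
width: 0.245
grip_force: 24.9
```

play_rows(targets="0.9 0 0 0.001 0; 0.9 0 0 0.001 0; 0.9 0 0 0.002 0; 0.9 0 0 0.002 0")

```text
time: 5.95
eef_pos: [0.5595, -0.0947, 0.1088]
ee_rot: [1.96, 2.454, 0.0]
ft_force: [-2.5, 1.1, 8.9]
width: 0.245
grip_force: 25.0
```

play_rows(targets="0.9 0 0 -0.001 0; 0.4 0 0 -0.001 0; 0.2 0 0 -0.001 0; 0.2 0 0 -0.001 0; 0.2 0 0 -0.001 0; 0.2 0 0 -0.001 0; 0.2 0 0 -0.001 0; 0.2 0 0 -0.001 0; 0.2 0 0 -0.02 0; 0.2 0 0 -0.05 0; 0 0 0 -0.09 0; 0 0 0 -0.1 0")

```text
time: 6.95
eef_pos: [0.562, -0.0954, 0.2129]
ee_rot: [1.956, 2.449, 0.004]
ft_force: [1.1, 0.1, -0.4]
width: 0.913
grip_force: 0.0
```

play_rows(targets="0 -0.02 0 -0.1 0; 0 -0.045 0 -0.1 0; 0 -0.045 0 -0.1 0; 0 -0.045 0 -0.1 0; 0 -0.045 0 -0.1 0; 0 -0.045 0 -0.1 0; 0 -0.045 0 -0.1 0; 0 -0.045 0 -0.1 0; 0 -0.045 0 -0.1 0; 0 -0.045 0 -0.1 0; 0 -0.045 0 -0.1 0")

```text
time: 7.87
eef_pos: [0.569, -0.1382, 0.3071]
ee_rot: [-1.959, -2.454, 0.001]
ft_force: [-0.2, 0.3, 0.9]
width: 0.999
grip_force: 0.0
```

```bash
python3 - <<'E'
from h import *
im=snap('wrist','w3.png',s=1.4);s=bot.observe();print(s['time'],s['eef_pos'],s['joint_pos'].round(2))
E
```

```text
7.9167 [ 0.56908003 -0.13828628  0.3073276 ] [-0.36  0.29  1.46 -0.    1.39 -0.58]
```

View pics/w3.png

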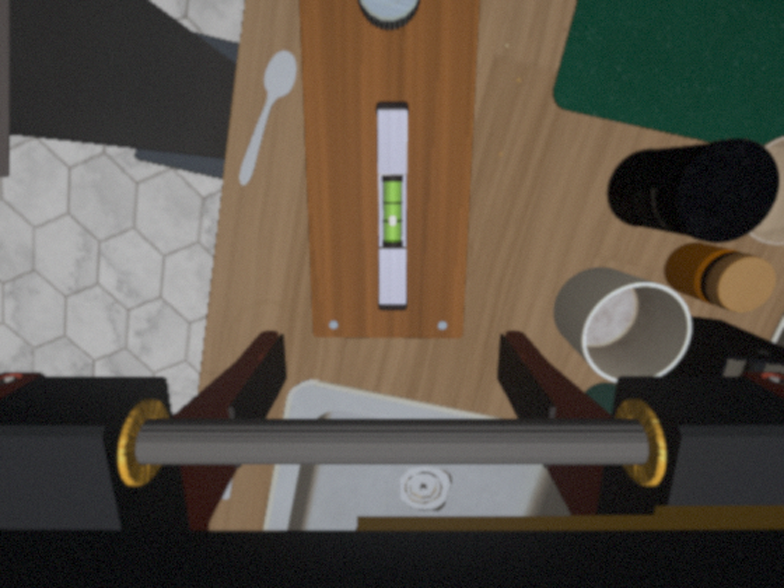

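Bubble at about (392,220) and vial middle at about (392,212), so it is offset toward the plain feet. I'll measure it at subpixel accuracy.

```bash
cat >> h.py <<'E'
def bubble(im,c0,c1,r0,r1):
    p=im['color'][r0:r1,c0:c1].astype(float).mean(1)
    for i,q in enumerate(p): print(r0+i,q.round().astype(int))
E
python3 - <<'E'
from h import *
im=bot.get_image('wrist')
bubble(im,278,283,122,182)
E
```

```text
122 [182 183 203]
123 [172 174 190]
124 [146 144 152]
125 [101  99  99]
126 [68 64 63]
127 [59 57 53]
128 [73 83 58]
129 [104 131  72]
130 [131 172  86]
131 [143 190  93]
132 [143 192  91]
133 [143 192  94]
134 [143 192  92]
135 [145 193  93]
136 [144 192  92]
137 [144 192  91]
138 [145 193  92]
139 [144 192  93]
140 [145 194  93]
141 [144 193  92]
142 [142 190  90]
143 [130 175  83]
144 [115 150  75]
145 [116 151  76]
146 [134 177  86]
147 [143 190  91]
148 [145 193  93]
149 [145 194  94]
150 [146 195  94]
151 [146 194  94]
152 [147 193  97]
153 [160 194 124]
154 [181 200 163]
155 [198 205 189]
156 [199 203 195]
157 [196 201 195]
158 [196 200 193]
159 [196 204 190]
160 [187 202 171]
161 [165 195 132]
162 [150 193 102]
163 [146 193  94]
164 [147 195  95]
165 [145 194  93]
166 [147 194  93]
167 [146 195  95]
168 [145 193  93]
169 [144 192  91]
170 [131 178  80]
171 [110 152  63]
172 [ 87 117  52]
173 [68 79 51]
174 [58 56 51]
175 [63 60 59]
176 [92 91 92]
177 [140 139 149]
178 [176 176 193]
179 [189 190 211]
180 [189 191 211]
181 [190 191 212]
```

play_rows(targets="0 0.03 0 0 0; 0 0.06 0 0.01 0; 0 0.09 0 0.03 0; 0 0.12 0 0.06 0; 0 0.135 0 0.09 0; 0 0.14 0 0.1 0; 0 0.14 0 0.1 0; 0 0.14 0 0.1 0; 0 0.14 0 0.1 0")

```text
time: 8.72
eef_pos: [0.5401, -0.0032, 0.2093]
ee_rot: [1.959, 2.452, 0.002]
ft_force: [0.6, 0.5, 0.5]
width: 0.998
grip_force: 0.0
```

```bash
python3 - <<'E'
from h import *
im=snap('wrist','w4.png',s=1.4);s=bot.observe();print(s['time'],s['eef_pos'],s['joint_pos'].round(2))
print([1.4*x for x in proj('wrist',(.5245,.0545,.115))])
E
```

```text
8.7667 [ 0.54016127 -0.00332092  0.20949599] [-0.13  0.31  1.69 -0.    1.14 -0.36]
[np.float64(385.1317753052953), np.float64(197.8658357628598)]
```

View pics/w4.png

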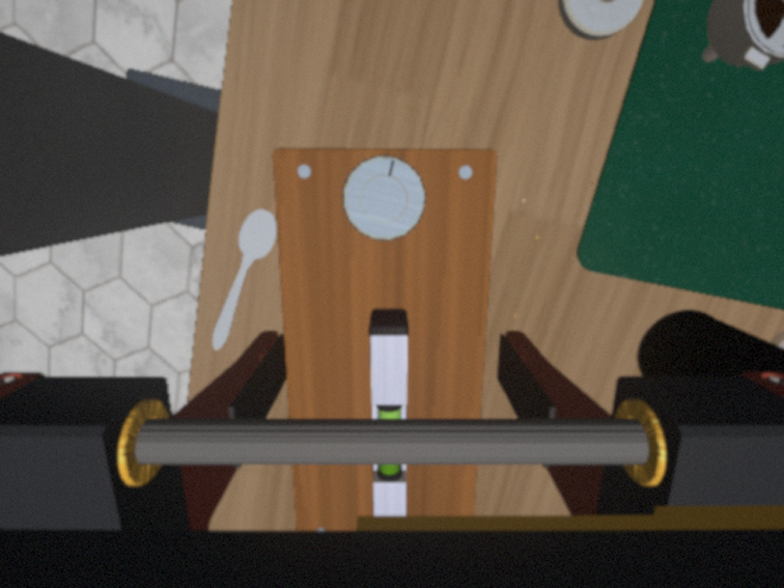

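Knob centre at (384,198), within a pixel of the prediction (385,198), with its mark pointing up. The level's near end is about 61 mm from the knob's axis, so I'll grip the knob with the fingers turned by -0.7 rad.

play_rows(targets="0 0.02 0 0 -0.12; 0 0.045 -0.001 0 -0.24; 0 0.06 -0.0025 0 -0.36; 0 0.06 -0.0025 0.01 -0.48; 0 0.06 -0.0025 0.03 -0.6; 0 0.06 -0.0025 0.05 -0.7; 0 0.06 -0.0025 0.07 -0.7; 0 0.06 -0.0025 0.07 -0.7; 0 0.06 -0.0025 0.07 -0.7")

```text
time: 9.52
eef_pos: [0.5231, 0.0552, 0.1382]
ee_rot: [-1.002, -2.977, 0.0]
ft_force: [0.8, -0.1, 1.0]
width: 0.996
grip_force: 0.0
```

```bash
python3 - <<'E'
from h import *
s=bot.observe();M=R.from_rotvec(s['ee_rot']).as_matrix();print(s['eef_pos'],s['joint_pos'].round(2),M.T@(np.array([.5245,.0545,.109])-s['eef_pos']))
E
```

```text
[0.52308889 0.0551651  0.13818606] [-0.03  0.38  1.79 -0.    0.97 -0.95] [-0.00152449  0.00032977  0.02918608]
```

play_rows(targets="0 -0.001 0 0.015 0; 0 -0.001 0 0.029 0; 0 -0.001 0 0.029 0; 0.7 -0.001 0 0.029 0; 0.7 -0.001 0 0.029 0; 0.7 -0.001 0 0.029 0; 0.7 -0.001 0 0.029 0; 0.7 -0.001 0 0.029 0; 0.7 -0.001 0 0.029 0; 0.7 -0.001 0 0.029 0; 0.7 -0.001 0 0.029 0; 0.7 -0.001 0 0.029 0", newtons=30)

```text
time: 10.52
eef_pos: [0.5228, 0.0547, 0.1088]
ee_rot: [-0.999, -2.978, 0.003]
ft_force: [-2.0, -4.5, 4.3]
width: 0.492
grip_force: 30.0
```

play_rows(targets="0.7 0 0 0 0; 0.7 0 0 0 0; 0.7 0 0 0 0")

```text
time: 10.77
eef_pos: [0.5227, 0.0547, 0.1088]
ee_rot: [-0.999, -2.978, 0.002]
ft_force: [-2.9, -4.9, 4.7]
width: 0.494
grip_force: 30.0
```

play_rows(targets="0.7 0 0 0 0.1; 0.7 0 0 0 0.2; 0.7 0 0 0 0.3; 0.7 0 0 0 0.4; 0.7 0 0 0 0.5; 0.7 0 0 0 0.6; 0.7 0 0 0 0.7; 0.7 0 0 0 0.8; 0.7 0 0 0 0.9; 0.7 0 0 0 1.0; 0.7 0 0 0 1.1; 0.7 0 0 0 1.2")

```text
time: 11.77
eef_pos: [0.523, 0.0548, 0.1088]
ee_rot: [2.511, 1.888, -0.002]
ft_force: [-1.4, -4.7, 3.8]
width: 0.495
grip_force: 30.0
```

play_rows(targets="0.7 0 0 0 0.1; 0.7 0 0 0 0.2; 0.7 0 0 0 0.2; 0.7 0 0 0 0.2; 0.2 0 0 0 0.2; 0.2 0 0 0 0.2; 0.2 0 0 0 0.2; 0.2 0 0 0 0.2; 0.2 0 0 0 0.2; 0.2 0 0 0 0.2; 0.2 0 0 -0.02 0.2; 0.2 0 0 -0.05 0.2")

```text
time: 12.77
eef_pos: [0.5209, 0.0555, 0.1567]
ee_rot: [-2.68, -1.632, 0.009]
ft_force: [0.6, -0.2, 0.0]
width: 0.803
grip_force: 0.0
```

```bash
python3 - <<'E'
from h import *
s=bot.observe();M=R.from_rotvec(s['ee_rot']).as_matrix();print(s['eef_pos'],s['joint_pos'].round(2),np.degrees(np.arctan2(M[1,1],M[0,1])),s['width'])
# go to the viewing pose used before, axes straightened along the board
print(M.T@(np.array([.5692,-.1383,.307])-s['eef_pos']))
E
```

```text
[0.52090593 0.05547479 0.15669345] [-0.03  0.36  1.77  0.    1.02  0.45] -27.332081924291767 0.8030586199674737
[-0.15039136  0.13099296 -0.15065301]
```

play_rows(targets="0 -0.01 0.01 -0.03 -0.1; 0 -0.03 0.025 -0.06 -0.2; 0 -0.05 0.045 -0.08 -0.3; 0 -0.07 0.062 -0.1 -0.4; 0 -0.09 0.08 -0.115 -0.5; 0 -0.11 0.097 -0.13 -0.6; 0 -0.13 0.115 -0.14 -0.7; 0 -0.15 0.131 -0.15 -0.7; 0 -0.15 0.131 -0.15 -0.7; 0 -0.15 0.131 -0.15 -0.7; 0 -0.15 0.131 -0.15 -0.7; 0 -0.15 0.131 -0.15 -0.7")

```text
time: 13.77
eef_pos: [0.5701, -0.1368, 0.3079]
ee_rot: [-1.959, -2.454, 0.0]
ft_force: [1.0, -0.3, -0.1]
width: 0.998
grip_force: 0.0
```

play_rows(targets="0 0 0 0 0; 0 0 0 0 0; 0 0 0 0 0; 0 0 0 0 0")

```text
time: 14.1
eef_pos: [0.5707, -0.1375, 0.3086]
ee_rot: [-1.96, -2.455, 0.0]
ft_force: [0.2, -0.5, -0.9]
width: 0.999
grip_force: 0.0
```

```bash
python3 - <<'E'
from h import *
im=snap('wrist','w5.png',(200,60,360,260),3);s=bot.observe();print(s['time'],s['eef_pos'],s['joint_pos'].round(2))
V=im['view'];print('cam',-V[:3,:3].T@V[:3,3])
bubble(im,278,283,122,182)
E
```

```text
14.15 [ 0.57078776 -0.13765804  0.30861429] [-0.35  0.29  1.46 -0.    1.39 -0.58]
cam [ 0.55569938 -0.0687967   0.4455154 ]
122 [184 186 204]
123 [183 185 204]
124 [184 184 200]
125 [168 169 178]
126 [123 121 127]
127 [72 69 70]
128 [56 52 50]
129 [60 61 50]
130 [ 87 110  62]
131 [122 161  78]
132 [136 183  86]
133 [139 188  87]
134 [140 188  87]
135 [139 186  86]
136 [139 186  86]
137 [141 189  89]
138 [138 187  86]
139 [139 188  87]
140 [141 188  88]
141 [140 188  87]
142 [139 187  87]
143 [139 186  87]
144 [128 171  78]
145 [107 143  65]
146 [105 138  66]
147 [127 166  85]
148 [149 185 112]
149 [168 193 143]
150 [179 197 162]
151 [181 197 167]
152 [182 197 167]
153 [181 197 167]
154 [178 195 161]
155 [168 192 143]
156 [147 180 110]
157 [121 160  75]
158 [101 134  60]
159 [104 135  66]
160 [127 168  80]
161 [137 182  86]
162 [140 187  88]
163 [139 187  87]
164 [140 187  88]
165 [140 187  88]
166 [139 187  88]
167 [140 186  89]
168 [140 187  89]
169 [140 187  88]
170 [136 183  84]
171 [124 170  74]
172 [104 145  58]
173 [ 79 109  43]
174 [64 76 45]
175 [54 52 46]
176 [57 52 51]
177 [80 77 79]
178 [128 127 137]
179 [170 171 188]
180 [188 190 209]
181 [189 191 212]
```

View pics/w5.png

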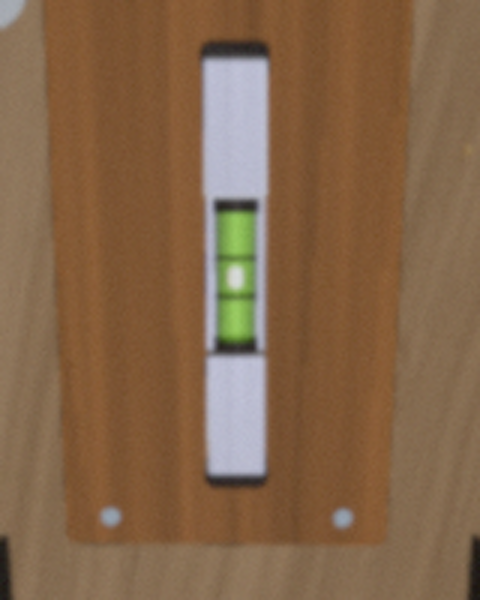

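Bubble centred: the lines are at rows 145.5 and 158.4 of the raw picture and the bubble at 151.9. Next I press on the flat top nearer the plain feet.

```bash
python3 - <<'E'
from h import *
c=pix('wrist',(278.5,152),.112);a=pix('wrist',(278.5,74.5),.113);b=pix('wrist',(278.8,219.5),.113)
u=(a-b)/np.linalg.norm(a-b);p=c-.051*u;print(c,(a+b)/2,np.linalg.norm(a-b),u,p)
s=bot.observe();M=R.from_rotvec(s['ee_rot']).as_matrix();p[2]=.15;print(M.T@(p-s['eef_pos']))
E
```

```text
[ 0.56044531 -0.09479012  0.112     ] [ 0.56044754 -0.09400564  0.113     ] 0.15408386260306942 [-0.22226538  0.9749862   0.        ] [ 0.57178085 -0.14451442  0.112     ]
[-0.00690336 -0.00052555  0.15861449]
```

play_rows(targets="1 -0.007 -0.0005 0.02 0; 1 -0.007 -0.0005 0.04 0; 1 -0.007 -0.0005 0.06 0; 1 -0.007 -0.0005 0.08 0; 1 -0.007 -0.0005 0.1 0; 1 -0.007 -0.0005 0.12 0; 1 -0.007 -0.0005 0.13 0; 1 -0.007 -0.0005 0.14 0; 1 -0.007 -0.0005 0.15 0; 1 -0.007 -0.0005 0.15 0; 1 -0.007 -0.0005 0.15 0; 1 -0.007 -0.0005 0.15 0", newtons=10)

```text
time: 15.15
eef_pos: [0.5725, -0.1452, 0.1595]
ee_rot: [1.96, 2.454, 0.0]
ft_force: [0.5, 0.1, 0.5]
width: 0.13
grip_force: 0.0
```

play_rows(targets="1 0 0 0 0; 1 0 0 0.005 0; 1 0 0 0.01 0; 1 0 0 0.013 0; 1 0 0 0.015 0; 1 0 0 0.016 0; 1 0 0 0.016 0")

```text
time: 15.73
eef_pos: [0.5716, -0.1449, 0.1422]
ee_rot: [-1.96, -2.454, 0.001]
ft_force: [0.2, -0.5, 1.2]
width: 0.004
grip_force: 0.0
```

play_rows(targets="1 0 0 0.001 0; 1 0 0 0.002 0; 1 0 0 0.003 0; 1 0 0 0.003 0; 1 0 0 0.003 0")

```text
time: 16.15
eef_pos: [0.5719, -0.145, 0.1397]
ee_rot: [1.96, 2.455, -0.0]
ft_force: [-0.0, 0.4, 0.3]
width: 0.005
grip_force: 0.0
```

play_rows(targets="1 0 0 0.001 0; 1 0 0 0.001 0; 1 0 0 0.001 0")

```text
time: 16.4
eef_pos: [0.5719, -0.145, 0.1387]
ee_rot: [-1.96, -2.455, 0.0]
ft_force: [-1.2, 0.4, -0.7]
width: 0.005
grip_force: 0.0
```

play_rows(targets="1 0 0 0.0005 0; 1 0 0 0.001 0; 1 0 0 0.001 0; 1 0 0 0.001 0")

```text
time: 16.73
eef_pos: [0.572, -0.145, 0.1384]
ee_rot: [1.96, 2.454, 0.0]
ft_force: [-1.5, 1.4, 5.8]
width: 0.008
grip_force: 2.9
```

play_rows(targets="1 0 0 0.0005 0; 1 0 0 0.0005 0; 1 0 0 0.0005 0; 1 0 0 0.0005 0")

```text
time: 17.07
eef_pos: [0.5721, -0.145, 0.1384]
ee_rot: [1.96, 2.454, 0.0]
ft_force: [-2.3, 0.3, 9.3]
width: 0.006
grip_force: 4.6
```

play_rows(targets="1 0 0 0 0; 1 0 0 0 0; 1 0 0 0 0; 1 0 0 0 0; 1 0 0 0 0; 1 0 0 0 0; 1 0 0 0 0; 1 0 0 0 0; 1 0 0 0 0; 1 0 0 0 0; 1 0 0 0 0; 1 0 0 0 0")

```text
time: 18.07
eef_pos: [0.5721, -0.145, 0.1384]
ee_rot: [1.96, 2.454, 0.0]
ft_force: [-2.3, 0.5, 10.0]
width: 0.005
grip_force: 4.6
```

```bash
python3 - <<'E'
from h import *
im=snap('wrist','w6.png',s=1.4);s=bot.observe();print(s['time'],s['eef_pos'],s['ft_force'],s['wrist_torque'])
E
```

```text
18.1167 [ 0.57204162 -0.14501329  0.13836958] [-2.93857094  1.65897479  9.04225086] [ 0.07253632  0.5286205  -0.01531537]
```

View pics/w6.png

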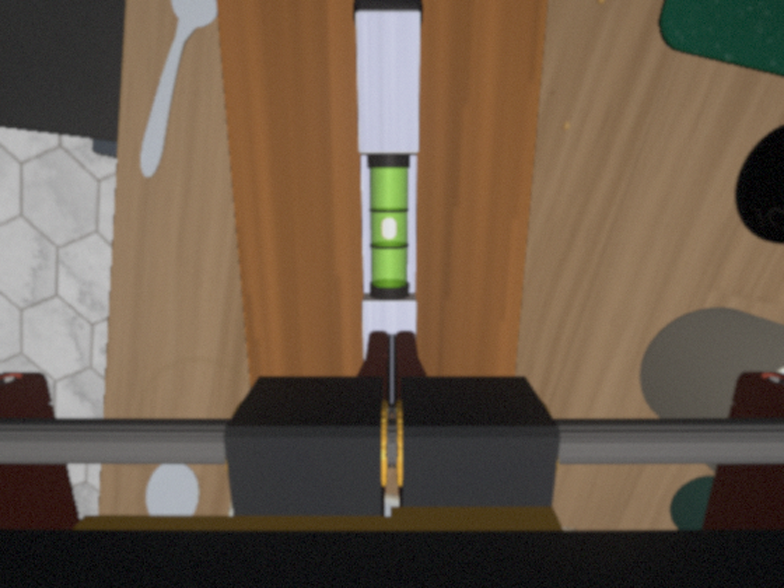

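The level lies flat under about 9–10 N. The bubble at (389,228) is midway between the lines at rows 211 and 246, so I'm handing in.

```bash
python3 -c "
from bench import bot
print(bot.sign_off())"
```

```text
the job is handed in; nothing more can be done
None
```

The stand is levelled: after about 1.4 rad clockwise on the knob, the bubble rests midway between its lines. I handed the job in at about 18 s, still pressing the spirit level with about 10 N. The hand-in call gave no verdict.

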